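# Sweep the carrot rounds into the board's tray

### The arm

A 6-joint arm with a two-finger parallel gripper is mounted at the origin on a cart in front of the work surface, level with it; the furniture and walls round the work are solid. World frame = base frame: x ahead of the robot, y to its left, z up, the work surface at z = 0. Lengths are in m, angles in degrees, forces in N, time in s.
With the tool pointing down it reaches from about 0.375 to 0.9 m from the base axis. Payload 3.1 kg.
Tool frame: the origin (TCP) lies between the finger pads; the fingertips stand bot.tip_extent ahead of it and the grasp point (between the pads) lies 2 mm behind it (bot.tip_extent is the distance from the TCP to the fingertips, in m); z points along the fingers, y is the direction in which the jaws open and shut (so a half turn about z gives the same grasp; the last joint's range is limited). The gripper opens to 87 mm and grips with 3 to 60 N. Pads are 19 mm wide; open, the fingers measure 117 mm over their backs; the gripper's body (75 mm by 190 mm) begins 51 mm behind the grasp point.
Start: joints at [58.127, 30.224, 82.088, -0, 67.689, -10.227], TCP at [0.231, 0.581, 0.24] pointing down, gripper open.
Joint ranges: [-176.69, 176.69], [-43.24, 126.21], [12.49, 139.97], [-82, 262], [0, 151.66], [-163.58, 163.58]. Speed limits (degrees/s): [159.86, 159.86, 180, 180, 180, 180].

### API

Orientations are given as a 3x3 rotation matrix whose columns are the frame's x, y, z axes.
In Python, from rig import bot, imaging, recognise, masks_of, mark_of gives the robot as it stands.
- The arm moves only by the tool send_rows, never from a script. Its argument "plan" is a list that holds one entry, the list of rows, each a list of 5 numbers: the shift along the world's x, y, z normalised to -1 to 1, where 1 is 0.03 m, then the turn about the world's z normalised to -1 to 1, where 1 is 0.1 rad, then the closure, from -1 (fully open) to 1 (shut). A call has 1 to 20 rows; each row shifts and turns the commanded pose from where the row before left it; what a row does not reach is not made up. A row lasts 1/10 s, in which the tool goes at most 50 mm and 8.59 degrees, less where a joint would pass 70% of its speed; a pose out of reach is approached as far as the arm can. A call with a number of a shift or a turn outside -1 to 1 is refused whole. A call with a gripper value outside its range is refused whole. The fingers move at their own pace and stop on an object; the grip force is fixed at half the most. Time passes only in rows, so rows that do not move let the fingers close. It gives the time, the measured TCP pose, the force and the opening at its end, in the units of the state.
- bot.read_state(): the state, without advancing time (a new reading comes with each control period).
- imaging.capture(name): name is "scene" or "side" or "wrist"; returns a dict with "img" (384x512x3 uint8, blue, green, red), "mtx" (3x3 intrinsics, pixels), "pose" (4x4, takes a point from camera to world coordinates); the wrist camera has in their place "T_tool_cam" (4x4, takes a point from camera to tool coordinates, whose origin is the TCP and whose axes are the flange's). Camera axes: x right, y down, z forward; pixel columns grow to the right and rows downward; lengths in m; the calibration is good to about 2 mm. A picture is of the moment at which its call begins: read the wrist's pose just before it. There is no depth.
- bot.hand_in(): hands the job in, once; it reports no verdict.
Trained networks look in the newest picture that a camera, given by its name, has taken for a name from the list of things; names that differ only in an ending like _2 or _b are one class to them, and where a whole thing is asked for, a point or a joint stands for the part that bears it (a point fixed in the world has none). Each returns a list of dicts, best first, with "conf" (0 to 1); they miss things now and then, are a little off and sometimes report something else, mostly with a low value. They report only what shows in the picture. A call takes as long as a camera call. They do not tell look-alikes from the thing itself.
- recognise(camera, target): "at" ([x, y, z] in m, in world coordinates, good to about 4 mm: the middle of the surface that is visible of it).
- masks_of(camera, target): "region" (384x512 bool, what is visible of it).
- mark_of(camera, target): "at" ([x, y, z] in m, in world coordinates, good to about 4 mm: a listed point, or the origin of a listed thing).
The state is a dict: "time_s": time; "joint_positions": joint angles; "qvel": joint speeds; "tau": joint torques, N m; "position": TCP position; "tcp_rot": TCP orientation; "force": force on the tool from outside, world axes, zero at the start; "moment": the same for the moment, N m; "opening": opening from 0.0 (shut) to 1.0 (fully open).
Only numpy, scipy, OpenCV 4.12 (cv2) and the standard library are available. Lean on these libraries where they do the work, as an engineer would, in place of code of your own. Each camera call takes 0.05 s, during which the arm holds its last target.

### The job

Push the collecting tray under the preparation board fully home with your fingertips, and only then sweep the four carrot rounds along the board with your fingers so that all of them drop through the opening into the tray. Grasp nothing: the rounds are swept, never pinched, pressed hard or lifted, and the uncut end of the carrot on the board, the mug and the salt shaker stay where they are.

Things in the scene. Friction and masses are not known exactly. Their poses are not given: they have to be found in the camera images.
- board: dark wooden preparation board on two runners, fixed to the worktop, 240 (x) x 380 (y) x 78 mm high; origin at the centre of its underside, on the worktop; its flat top lies at z = 78 mm, without any rim. x across, y along it; the opening is near its +y end and the uncut end of the carrot lies along its +x edge. The rounds start between its -y end and the opening; the opening's centre is 110 mm and the ends are 190 mm from the board's centre. The slab is 20 mm thick.
- opening (a point): centre of the rectangular opening through the board, at the level of the board's top; the opening measures 170 mm along the board's x and 80 mm along its y (so it begins 70 mm from the board's centre and leaves a 40 mm strip of board beyond it). It lies wholly over the tray only when the tray is home.
- tray (a joint): slide of the collecting tray under the +y end of the board: 0 = home, its front flush with the end of the board; grows (m) as the tray comes out along the board's +y, up to 0.13. Stays where it is left; about 2 N move it; a hard stop at 0.
- tray_front (a point): middle of the outer face of the tray's wooden front, 25 mm above the worktop: push here along the board's -y. The front is 196 mm wide (along the board's x) and reaches from 3 to 55 mm above the worktop, but in its middle 60 mm, at a finger notch, only to 42 mm.
- tray_floor (a point): centre of the steel tray's inner floor, 7.5 mm above the worktop, axes as the board's; moves with the tray. Inside, the tray measures 189 mm (x) x 119 mm (y) and is 46 mm deep.
- slice_1: thick round of orange carrot, 33 mm in diameter and 14 mm high, about 12 g, lying flat on the board; origin at its centre, 7 mm above the board's top, z upright
- slice_2: thick round of orange carrot, 32 mm in diameter and 14 mm high, about 12 g, lying flat on the board; origin at its centre, 7 mm above the board's top, z upright
- slice_3: thick round of orange carrot, 30 mm in diameter and 14 mm high, about 12 g, lying flat on the board; origin at its centre, 7 mm above the board's top, z upright
- slice_4: thick round of orange carrot, 29 mm in diameter and 14 mm high, about 12 g, lying flat on the board; origin at its centre, 7 mm above the board's top, z upright
- carrot_end: uncut thin end of the carrot, 95 mm long along its own y (the cut, thick end at +y), 28 mm thick at most, lying on the board near its +x edge; origin 14 mm above the board's top, 55 mm from the tip; stays where it is
- mug: green and white mug, 83 x 117 x 94 mm with its handle, standing to the left of the board; origin at the centre of its underside
- salt: glass salt shaker with a grey top, 44 x 44 x 90 mm, standing to the right of the board; origin at the centre of its underside
Things that resemble listed ones, but are neither listed nor needed, are in the scene too. Leave any turquoise look-alike of the slice_2 alone.

How it is judged:
By the outcome, as a careful person would: the job done as asked, in the order asked, and still so for the second after the job is handed in, with the robot touching nothing.
It also fails if it takes over 66 s, if anything falls off the work surface, if the arm or the gripper's body presses on something with over 40 N, if the wrist force passes 120 N, or if a joint passes its speed limit or range.

## Working session

There is one attempt and no reset: what is moved stays moved. The work goes in short steps, Python scripts to look and compute and a tool call to move; the robot and the scene stay as the last step left them, time stands still between calls to the robot, and variables do not carry over. Pictures are saved under pics/ and viewed, and the job is handed in when it is done.

Besides the shell and the picture viewer there is one more tool, called by a JSON object that holds its "method" and its "body", one argument or row to a line. send_rows: Moves the arm, as the interface text tells. Its arguments: {"type":"object","properties":{"plan":{"type":"array"}},"required":["plan"]}

```bash
mkdir -p pics; ls; cat > h.py <<'E'
from rig import bot, imaging, recognise, masks_of, mark_of
import numpy as np, cv2
def snap(n,f):
    c=imaging.capture(n); cv2.imwrite('pics/'+f,c['img']); return c
def proj(c,p):
    P=np.linalg.inv(c['pose'])@np.r_[p,1]; q=c['mtx']@P[:3]; return q[:2]/q[2]
def back(c,u,v,z):
    d=c['pose'][:3,:3]@np.linalg.inv(c['mtx'])@np.array([u,v,1.]); o=c['pose'][:3,3]
    return o+d*(z-o[2])/d[2]
E
python3 - <<'E'
from h import *
np.set_printoptions(precision=4,suppress=True)
for n in('scene','side'):
    c=snap(n,n+'0.png'); print(n,c['pose'][:3,3])
    for t in('board','opening','tray_front','tray_floor','slice_1','carrot_end','mug','salt'):
        print(t,[(np.round(r['at'],4).tolist(),round(r['conf'],2)) for r in mark_of(n,t)])
s=bot.read_state();print(s, bot.tip_extent)
snap('wrist','wrist0.png')
E
```

```text
pics
scene [-0.2565 -0.7022  0.6457]
board [([0.5065, -0.0021, -0.0005], 0.7)]
opening [([0.4934, 0.1105, 0.0791], 0.59), ([0.4777, 0.2632, 0.0255], 0.59)]
tray_front [([0.4777, 0.2609, 0.0267], 0.62), ([0.5292, -0.1564, 0.0856], 0.53), ([0.4526, -0.0564, 0.0842], 0.42)]
tray_floor [([0.4528, -0.0558, 0.0849], 0.62)]
slice_1 [([0.4552, -0.1543, 0.0866], 0.68), ([0.4512, -0.0571, 0.0864], 0.66), ([0.5258, -0.0271, 0.0856], 0.52), ([0.5024, -0.3015, 0.0049], 0.47), ([0.5289, -0.1536, 0.0821], 0.39)]
carrot_end [([0.5946, -0.0147, 0.093], 0.63)]
mug [([0.5582, 0.3957, -0.0003], 0.78)]
salt [([0.5457, -0.3912, -0.0006], 0.81)]
side [-0.1257  1.2161  0.7182]
board [([0.5071, 0.0025, -0.0042], 0.71)]
opening []
tray_front [([0.4783, 0.2605, 0.0269], 0.78)]
tray_floor [([0.5059, -0.0019, -0.003], 0.69), ([0.4862, 0.1822, 0.0095], 0.66)]
slice_1 [([0.4569, -0.1531, 0.0809], 0.52), ([0.5045, 0.0021, -0.0029], 0.49), ([0.4486, -0.0594, 0.0851], 0.44), ([0.5313, -0.1516, 0.0887], 0.39)]
carrot_end []
mug [([0.5625, 0.3986, 0.0011], 0.66)]
salt [([0.5528, -0.3969, 0.0012], 0.68)]
{'time_s': 0.9, 'joint_positions': array([ 58.1269,  30.221 ,  82.0904,  -0.    ,  67.6892, -10.2272]), 'qvel': array([-0.0048, -0.1516, -0.0369,  0.0252, -0.0703,  0.0257]), 'tau': array([ -0.0001, -43.9994, -17.699 ,   0.0634,   0.0503,   0.    ]), 'position': array([0.2305, 0.5809, 0.2396]), 'tcp_rot': array([[-0.9295,  0.3689, -0.    ],
       [ 0.3689,  0.9295, -0.    ],
       [ 0.    , -0.    , -1.    ]]), 'force': array([-0.6624,  0.4183,  0.3249]), 'moment': array([-0.0476, -0.04  ,  0.0176]), 'opening': 0.9978614301214822} 0.017
```

View pics/scene0.png

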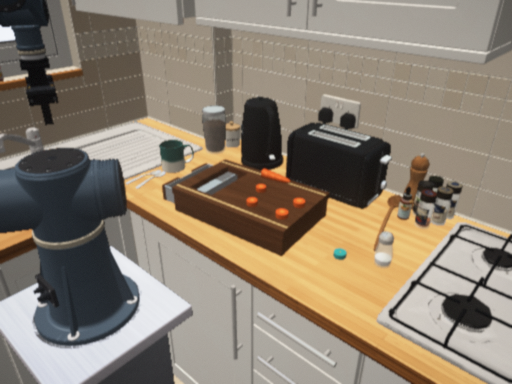

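View pics/side0.png

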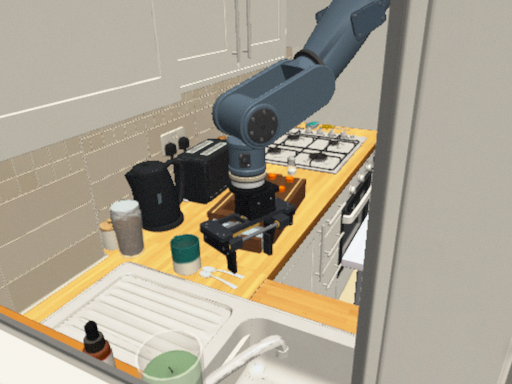

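View pics/wrist0.png

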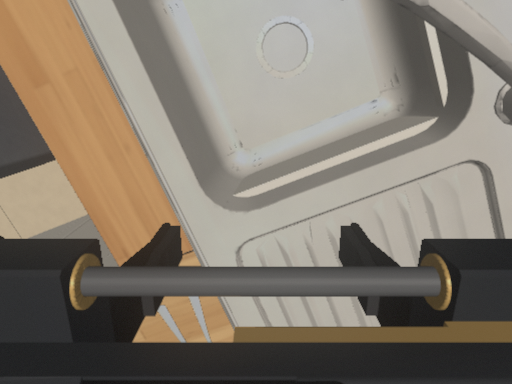

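```bash
python3 - <<'E'
from h import *
np.set_printoptions(precision=4,suppress=True)
c=snap('scene','s1.png'); h=cv2.cvtColor(c['img'],cv2.COLOR_BGR2HSV)
m=cv2.inRange(h,(3,190,120),(13,255,255))
n,l,st,ce=cv2.connectedComponentsWithStats(m)
b=np.array([.5065,-.001]);
for i in range(1,n):
    if st[i,4]>15: print(ce[i],st[i],back(c,*ce[i],.085))
r=masks_of('scene','board')[0]['region']
cn=max(cv2.findContours(r.astype('uint8'),0,2)[0],key=cv2.contourArea)
print(cv2.approxPolyDP(cn,4,True)[:,0])
big=cv2.resize(c['img'][145:265,120:350],None,fx=3.4,fy=3.4,interpolation=cv2.INTER_CUBIC)
yaw=np.radians(6.5)
for b in [(.5065,-.001,6.5)]:
  y=np.radians(b[2]);R=np.array([[np.cos(y),-np.sin(y)],[np.sin(y),np.cos(y)]])
  for poly,z in (([(-.12,-.19),(.12,-.19),(.12,.19),(-.12,.19)],.078),([(-.085,.07),(.085,.07),(.085,.15),(-.085,.15)],.078)):
    q=[proj(c,np.r_[np.array(b[:2])+R@np.array(p),z]) for p in poly]
    q=((np.array(q)-[120,145]+.5)*3.4).astype(int); cv2.polylines(big,[q],True,(0,255,0),1)
cv2.imwrite('pics/big.png',big)
E
```

```text
[273.3462 175.5055] [261 168  29  15 182] [ 0.6072 -0.004   0.085 ]
[260.0758 187.0909] [256 184  10   8  66] [ 0.5259 -0.0226  0.085 ]
[251.0875 200.675 ] [246 197  12   9  80] [ 0.4524 -0.0552  0.085 ]
[298.1522 201.6087] [293 197  13  10  92] [ 0.533  -0.1513  0.085 ]
[281.     212.6698] [275 208  14  11 106] [ 0.4589 -0.1523  0.085 ]
[[162 186]
 [163 197]
 [177 210]
 [280 254]
 [325 215]
 [326 191]
 [265 179]
 [259 170]
 [227 159]
 [202 164]]
```

View pics/big.png

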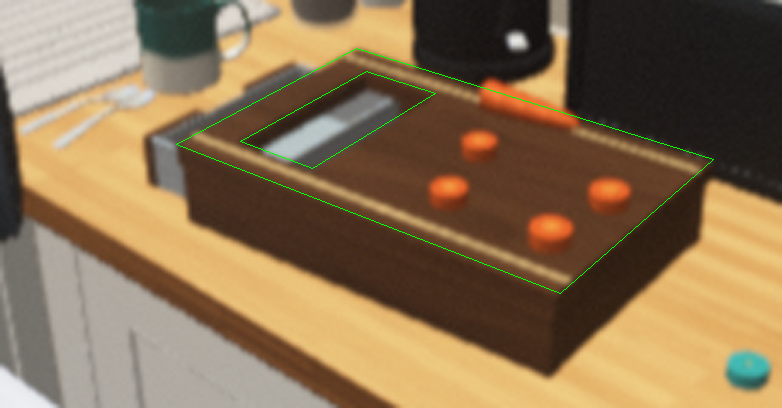

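The scene picture shows the tray pulled out about 70 mm (front near pixel 165,187). The four rounds are at about (260,187), (251,200), (298,201) and (281,212), and the carrot end is at (273,175). Two spoons lie near (150,180), and the turquoise look-alike is at (340,253). I'll go above the tray's front first.

{"method": "send_rows", "body": {
  "plan": [
    [[0.67, -0.72, 0, -0.9, -1], [0.67, -0.72, 0, -0.9, -1], [0.67, -0.72, 0, -0.9, -1], [0.67, -0.72, 0, -0.9, -1], [0.67, -0.72, 0, -0.9, -1], [0.67, -0.72, 0, -0.9, -1], [0.67, -0.72, 0, -0.9, -1], [0.67, -0.72, 0, -0.9, -1], [0.67, -0.72, 0, -0.9, -1], [0.67, -0.72, 0, -0.9, -1], [0.67, -0.72, 0, -0.9, -1], [0.67, -0.72, 0, -0.9, -1], [0, 0, 0, 0, -1], [0, 0, 0, 0, -1]]
  ]
}}

```text
time_s: 2.45
position: [0.4719, 0.3214, 0.2395]
tcp_rot: [[-0.112, 0.994, -0.001], [0.994, 0.112, 0.0], [0.0, -0.001, -1.0]]
force: [-1.1, 0.6, -0.4]
opening: 0.997
```

```bash
python3 - <<'E'
from h import *
np.set_printoptions(precision=4,suppress=True)
s=bot.read_state(); print(s['time_s'],s['position'],np.degrees(np.arctan2(s['tcp_rot'][1,1],s['tcp_rot'][0,1])),s['joint_positions'])
c=snap('wrist','w1.png'); print(c['T_tool_cam'])
T=np.eye(4);T[:3,:3]=s['tcp_rot'];T[:3,3]=s['position'];c['pose']=T@c['T_tool_cam']
for t in('board','opening','tray_front','slice_1','mug'):
    print(t,[(np.round(r['at'],4).tolist(),round(r['conf'],2)) for r in mark_of('wrist',t)])
E
```

```text
2.45 [0.4719 0.3214 0.2395] 6.426650822770583 [23.0287 26.0542 89.9875  0.034  63.9801 16.5871]
[[-0.0001 -0.9579 -0.287   0.0795]
 [ 1.     -0.0004  0.0012 -0.0013]
 [-0.0012 -0.287   0.9579 -0.1448]
 [ 0.      0.      0.      1.    ]]
board []
opening [([0.4779, 0.2575, 0.03], 0.68)]
tray_front [([0.4749, 0.2561, 0.0277], 0.91)]
slice_1 []
mug [([0.5593, 0.4012, -0.0012], 0.61)]
```

View pics/w1.png

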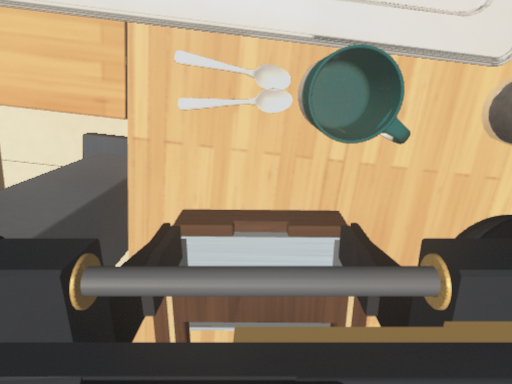

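The wrist picture shows the tray front centred under the fingers (its top edge at columns 175–345, row 212). The mug is at (352,95), clear of the descent. Next I lower the fingers.

{"method": "send_rows", "body": {
  "plan": [
    [[0, -0.03, -0.62, 0, -1], [0, -0.03, -0.62, 0, -1], [0, -0.03, -0.62, 0, -1], [0, -0.03, -0.62, 0, -1], [0, -0.03, -0.62, 0, -1], [0, -0.03, -0.62, 0, -1], [0, -0.03, -0.62, 0, -1], [0, -0.03, -0.62, 0, -1], [0, -0.03, -0.62, 0, -1], [0, -0.03, -0.62, 0, -1], [0, 0, 0, 0, -1]]
  ]
}}

```text
time_s: 3.85
position: [0.4698, 0.3125, 0.0515]
tcp_rot: [[-0.114, 0.994, -0.005], [0.994, 0.114, -0.002], [-0.001, -0.005, -1.0]]
force: [-0.8, 0.1, -0.2]
opening: 1.001
```

{"method": "send_rows", "body": {
  "plan": [
    [[0.045, -0.4, 0, 0, -1], [0.045, -0.4, 0, 0, -1], [0.045, -0.4, 0, 0, -1], [0.045, -0.4, 0, 0, -1], [0.045, -0.4, 0, 0, -1], [0.045, -0.4, 0, 0, -1], [0.04, -0.3, 0, 0, -1], [0.04, -0.3, 0, 0, -1], [0, 0, 0, 0, -1]]
  ]
}}

```text
time_s: 4.75
position: [0.4823, 0.2213, 0.0534]
tcp_rot: [[-0.112, 0.994, -0.0], [0.994, 0.112, -0.001], [-0.001, -0.001, -1.0]]
force: [0.0, 0.6, 1.1]
opening: 0.997
```

{"method": "send_rows", "body": {
  "plan": [
    [[0.02, -0.2, 0, 0, -1], [0.02, -0.2, 0, 0, -1]]
  ]
}}

```text
time_s: 4.95
position: [0.4835, 0.2108, 0.0534]
tcp_rot: [[-0.113, 0.994, 0.0], [0.994, 0.113, 0.0], [0.0, 0.0, -1.0]]
force: [-0.7, 1.2, -0.7]
opening: 1.001
```

{"method": "send_rows", "body": {
  "plan": [
    [[0.01, -0.12, 0, 0, -1], [0.01, -0.12, 0, 0, -1]]
  ]
}}

```text
time_s: 5.15
position: [0.4842, 0.2034, 0.0535]
tcp_rot: [[-0.113, 0.994, 0.0], [0.994, 0.113, 0.0], [0.0, 0.001, -1.0]]
force: [0.5, 1.5, -0.9]
opening: 1.001
```

{"method": "send_rows", "body": {
  "plan": [
    [[0.01, -0.1, 0, 0, -1]]
  ]
}}

```text
time_s: 5.25
position: [0.4845, 0.201, 0.0535]
tcp_rot: [[-0.11, 0.994, 0.0], [0.994, 0.11, 0.002], [0.002, 0.001, -1.0]]
force: [-1.0, 12.9, -1.2]
opening: 1.003
```

The force jumped to 12.9 N, so the tray is at its stop. I'll press lightly once more, back off and look.

{"method": "send_rows", "body": {
  "plan": [
    [[0, -0.03, 0, 0, -1], [0, 0, 0, 0, -1]]
  ]
}}

```text
time_s: 5.45
position: [0.4845, 0.2011, 0.0536]
tcp_rot: [[-0.109, 0.994, 0.001], [0.994, 0.109, 0.003], [0.003, 0.001, -1.0]]
force: [-1.1, 9.0, -0.6]
opening: 1.003
```

{"method": "send_rows", "body": {
  "plan": [
    [[-0.04, 0.4, 0, 0, -1], [-0.04, 0.4, 0, 0, -1], [-0.04, 0.4, 0.1, 0, -1], [0, 0, 0.7, 0, -1], [0, 0, 0.9, 0, -1], [0, 0, 0.9, 0, -1], [0, 0, 0.9, 0, -1], [0, 0, 0.9, 0, 0.5], [0, -0.5, 0.9, 0, 0.5], [0, -0.9, 0.5, 0, 0.5], [0, -0.9, 0.5, 0, 0.5], [0, -0.9, 0.3, 0, 0.5], [0, -0.9, 0.2, 0, 0.5], [0, -0.9, 0, 0, 0.5], [0, -0.9, 0, 0, 0.5], [0, -0.6, 0, 0, 0.5], [0, -0.3, 0, 0, 0.5], [0, 0, 0, 0, 0.5]]
  ]
}}

```text
time_s: 7.25
position: [0.4807, 0.0313, 0.2577]
tcp_rot: [[-0.112, 0.994, -0.0], [0.994, 0.112, -0.0], [-0.0, -0.0, -1.0]]
force: [-0.3, 1.0, 0.3]
opening: 0.249
```

```bash
python3 - <<'E'
from h import *
np.set_printoptions(precision=4,suppress=True)
s=bot.read_state(); print(s['time_s'],s['position'],s['opening'])
c=snap('wrist','w2.png')
T=np.eye(4);T[:3,:3]=s['tcp_rot'];T[:3,3]=s['position'];c['pose']=T@c['T_tool_cam']
for t in('board','opening','tray_front','slice_1','carrot_end'):
    print(t,[(np.round(r['at'],4).tolist(),round(r['conf'],2)) for r in mark_of('wrist',t)])
c2=snap('scene','s2.png')
for t in('tray_front',): print([(np.round(r['at'],4).tolist(),round(r['conf'],2)) for r in mark_of('scene',t)])
for c in(c,c2):
  h=cv2.cvtColor(c['img'],cv2.COLOR_BGR2HSV)
  m=cv2.inRange(h,(3,190,120),(13,255,255))
  n,l,st,ce=cv2.connectedComponentsWithStats(m)
  for i in range(1,n):
    if st[i,4]>15: print(ce[i],st[i],back(c,*ce[i],.092))
E
```

```text
7.25 [0.4807 0.0313 0.2577] 0.2489004327134869
board [([0.5039, 0.0027, 0.0009], 0.61)]
opening [([0.4959, 0.1114, 0.0797], 0.95)]
tray_front []
slice_1 [([0.4566, -0.154, 0.0907], 0.74), ([0.5256, -0.023, 0.0837], 0.7), ([0.5331, -0.1556, 0.0836], 0.6), ([0.451, -0.0587, 0.0832], 0.46)]
carrot_end [([0.5936, -0.0113, 0.0899], 0.59)]
[([0.484, 0.1919, 0.0293], 0.57)]
[273.4469 175.6313] [261 168  29  15 179] [ 0.596  -0.0135  0.092 ]
[260.0635 187.1587] [256 184  10   8  63] [ 0.5158 -0.0314  0.092 ]
[251.0741 200.8025] [246 197  12   9  81] [ 0.4431 -0.0637  0.092 ]
[298.3587 201.9239] [293 198  13  10  92] [ 0.5222 -0.1595  0.092 ]
[281.0095 212.7619] [275 208  14  11 105] [ 0.4496 -0.1594  0.092 ]
```

View pics/w2.png

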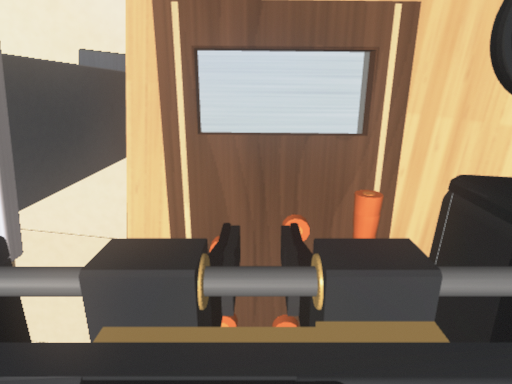

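View pics/s2.png

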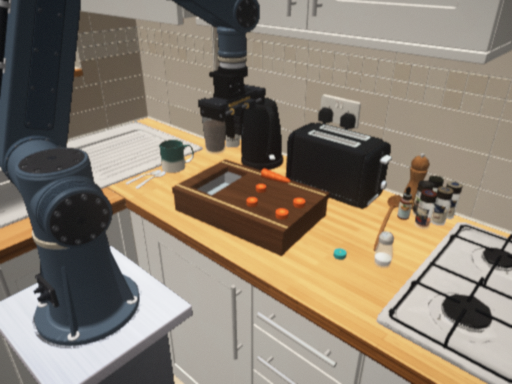

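The tray is home: the opening at (197–370, 50–133) shows only steel floor through it, and no tray sticks out at the board's end. Next I'll look at the rounds from further back.

{"method": "send_rows", "body": {
  "plan": [
    [[0.2, -0.8, 0, 0, 0.5], [0.2, -0.8, 0, 0, 0.5], [0.2, -0.8, 0, 0, 0.5], [0.2, -0.8, 0, 0, 0.5], [0.2, -0.8, 0, 0, 0.5], [0.2, -0.8, 0, 0, 0.5], [0.2, -0.8, 0, 0, 0.5], [0.2, -0.8, 0, 0, 0.5], [0, 0, 0, 0, 0.5], [0, 0, 0, 0, 0.5]]
  ]
}}

```text
time_s: 8.65
position: [0.5284, -0.1601, 0.2572]
tcp_rot: [[-0.112, 0.994, -0.001], [0.994, 0.112, 0.001], [0.001, -0.001, -1.0]]
force: [-0.5, 1.0, 0.6]
opening: 0.25
```

```bash
cat > look.py <<'E'
from h import *
import sys
np.set_printoptions(precision=4,suppress=True)
s=bot.read_state(); print(s['time_s'],s['position'],s['opening'])
c=snap('wrist',sys.argv[1])
T=np.eye(4);T[:3,:3]=s['tcp_rot'];T[:3,3]=s['position'];c['pose']=T@c['T_tool_cam']
for t in('opening','slice_1','carrot_end'):
    print(t,[(np.round(r['at'],4).tolist(),round(r['conf'],2)) for r in mark_of('wrist',t)])
h=cv2.cvtColor(c['img'],cv2.COLOR_BGR2HSV)
m=cv2.inRange(h,(2,170,90),(14,255,255))
n,l,st,ce=cv2.connectedComponentsWithStats(m)
for i in range(1,n):
    if st[i,4]>15: print(ce[i],st[i],back(c,*ce[i],.089))
E
python3 look.py w3.png
```

```text
8.65 [ 0.5284 -0.1601  0.2572] 0.24989431669717457
opening []
slice_1 [([0.5318, -0.1548, 0.0838], 0.88), ([0.5278, -0.0243, 0.0821], 0.84), ([0.4569, -0.1523, 0.0882], 0.72), ([0.5072, -0.3057, 0.0101], 0.5)]
carrot_end [([0.5948, -0.015, 0.0914], 0.94)]
[354.1385  39.8662] [ 342    0   31   88 1271] [ 0.5966 -0.0286  0.089 ]
[271.5714  39.0952] [259  33  28  10  42] [ 0.5237 -0.0361  0.089 ]
[198.3636  62.9636] [185  46  20  27  55] [ 0.4604 -0.0632  0.089 ]
[198.2418 160.7582] [182 144  24  33  91] [ 0.4655 -0.1531  0.089 ]
[269.1014 158.6957] [251 152  29  26  69] [ 0.5345 -0.1433  0.089 ]
[251.6818 173.3636] [249 169   7   9  22] [ 0.519 -0.16   0.089]
[268.15 181.7 ] [261 179  15   5  20] [ 0.5363 -0.1667  0.089 ]
```

View pics/w3.png

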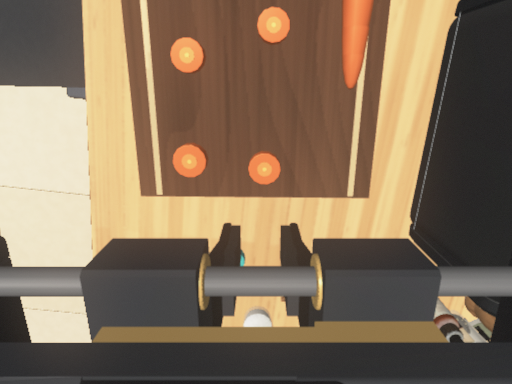

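The picture shows all four rounds, at (274,25), (187,55), (189,160) and (264,168). The carrot tip is at (352,85).

```bash
python3 - <<'E'
from h import *
np.set_printoptions(precision=4,suppress=True)
s=bot.read_state(); c=imaging.capture('wrist')
T=np.eye(4);T[:3,:3]=s['tcp_rot'];T[:3,3]=s['position'];c['pose']=T@c['T_tool_cam']
y=np.radians(6.45);R=np.array([[np.cos(y),-np.sin(y)],[np.sin(y),np.cos(y)]])
for u,v in((274,25),(187,55),(189,160),(264,168)):
    p=back(c,u,v,.092); print(p, 'board',R.T@(p[:2]-[.5055,0]))
for u,v,z in((352,85,.085),(141,195,.078),(371,197,.078)): 
    p=back(c,u,v,z);print(p,'board',R.T@(p[:2]-[.5055,0]))
E
```

```text
[ 0.5241 -0.0243  0.092 ] board [ 0.0157 -0.0262]
[ 0.4502 -0.0571  0.092 ] board [-0.0613 -0.0505]
[ 0.4569 -0.152   0.092 ] board [-0.0654 -0.1456]
[ 0.5304 -0.1516  0.092 ] board [ 0.0077 -0.1535]
[ 0.6029 -0.0651  0.085 ] board [ 0.0895 -0.0756]
[ 0.406  -0.1984  0.078 ] board [-0.1212 -0.186 ]
[ 0.6466 -0.1731  0.078 ] board [ 0.1207 -0.1879]
```

{"method": "send_rows", "body": {
  "plan": [
    [[0, 0.82, -0.3, 0, 0.5], [0, 0.82, -0.3, 0, 0.5], [0, 0.82, -0.3, 0, 0.5], [0, 0.82, -0.3, 0, 0.5], [0, 0, -0.65, 0, 0.5], [0, 0, -0.65, 0, 0.5], [0, 0, -0.65, 0, 0.5], [0, 0, -0.65, 0, 0.5], [0, 0, -0.65, 0, 0.5], [0, 0, -0.65, 0, 0.5], [0, 0, -0.15, 0, 0.5], [0, 0, 0, 0, 0.5]]
  ]
}}

```text
time_s: 10.1
position: [0.5283, -0.0614, 0.0997]
tcp_rot: [[-0.113, 0.994, -0.001], [0.994, 0.113, 0.001], [0.001, -0.001, -1.0]]
force: [-0.4, -0.0, 0.6]
opening: 0.25
```

```bash
python3 look.py w4.png
```

```text
10.1 [ 0.5283 -0.0614  0.0997] 0.24991446204179543
opening []
slice_1 [([0.5277, -0.0256, 0.086], 0.79), ([0.4513, -0.0579, 0.0846], 0.68)]
carrot_end []
[390.6383 161.3533] [ 381   94   27  144 2035] [ 0.5853 -0.0081  0.089 ]
[434.1738 164.1434] [ 412   95   43  151 1151] [ 0.6068 -0.007   0.089 ]
[263.1927 157.0521] [236 150  54  33 192] [ 0.5232 -0.013   0.089 ]
[129.0265 208.0336] [ 93 194  54  44 565] [ 0.4583 -0.047   0.089 ]
```

View pics/w4.png

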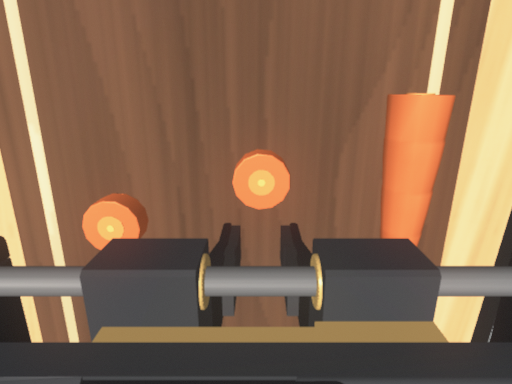

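Round A sits at (262,181), centred in the gap between the fingers. Now I sweep it.

{"method": "send_rows", "body": {
  "plan": [
    [[-0.03, 0.27, 0, 0, 0.5], [-0.03, 0.27, 0, 0, 0.5], [-0.03, 0.27, 0, 0, 0.5], [-0.03, 0.27, 0, 0, 0.5], [-0.03, 0.27, 0, 0, 0.5], [-0.03, 0.27, 0, 0, 0.5], [-0.03, 0.27, 0, 0, 0.5], [-0.03, 0.27, 0, 0, 0.5], [-0.03, 0.27, 0, 0, 0.5], [-0.03, 0.27, 0, 0, 0.5], [-0.03, 0.27, 0, 0, 0.5], [-0.03, 0.27, 0, 0, 0.5], [-0.03, 0.27, 0, 0, 0.5], [-0.03, 0.27, 0, 0, 0.5], [-0.03, 0.27, 0, 0, 0.5], [-0.03, 0.27, 0, 0, 0.5], [-0.03, 0.27, 0, 0, 0.5], [-0.03, 0.27, 0, 0, 0.5], [0, 0, 0, 0, 0.5], [0, 0, 0, 0, 0.5]]
  ]
}}

```text
time_s: 12.3
position: [0.5125, 0.084, 0.1]
tcp_rot: [[-0.113, 0.994, 0.0], [0.994, 0.113, -0.0], [-0.0, 0.0, -1.0]]
force: [0.8, 0.1, -0.1]
opening: 0.249
```

```bash
python3 look.py w5.png
```

```text
12.3 [0.5125 0.084  0.1   ] 0.24905363962425128
opening [([0.4958, 0.1134, 0.0783], 0.93)]
slice_1 [([0.51, 0.111, 0.0147], 0.92)]
carrot_end []
```

View pics/w5.png

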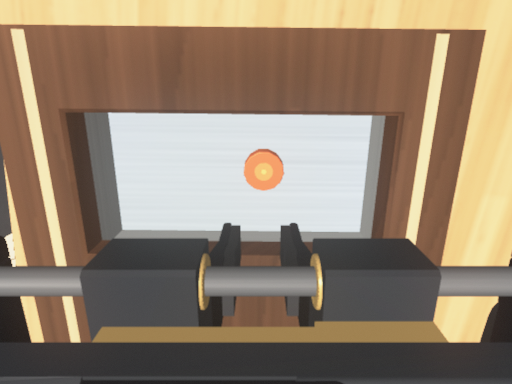

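Round A is in the tray, at (263,170). On to round B.

{"method": "send_rows", "body": {
  "plan": [
    [[0, 0, 0.75, 0, 0.5], [0, 0, 0.75, 0, 0.5], [-0.24, -0.74, 0, 0, 0.5], [-0.24, -0.74, 0, 0, 0.5], [-0.24, -0.74, 0, 0, 0.5], [-0.24, -0.74, 0, 0, 0.5], [-0.24, -0.74, 0, 0, 0.5], [-0.24, -0.74, 0, 0, 0.5], [-0.24, -0.74, 0, 0, 0.5], [-0.24, -0.74, 0, 0, 0.5], [0, 0, 0, 0, 0.5], [0, 0, -0.5, 0, 0.5], [0, 0, -0.5, 0, 0.5], [0, 0, -0.5, 0, 0.5], [0, 0, 0, 0, 0.5]]
  ]
}}

```text
time_s: 14.0
position: [0.4539, -0.0929, 0.0987]
tcp_rot: [[-0.113, 0.994, -0.003], [0.994, 0.113, 0.002], [0.002, -0.003, -1.0]]
force: [-0.1, -0.0, -1.0]
opening: 0.252
```

```bash
python3 look.py w6.png
```

```text
14.0 [ 0.4539 -0.0929  0.0987] 0.25178908620998575
opening []
slice_1 [([0.4578, -0.1518, 0.0873], 0.92), ([0.4497, -0.0585, 0.0839], 0.92)]
carrot_end []
[263.2322 188.6376] [233 152  59  62 676] [ 0.4507 -0.0602  0.089 ]
[249.4477 318.0682] [230 309  41  17 440] [ 0.4518 -0.1369  0.089 ]
```

View pics/w6.png

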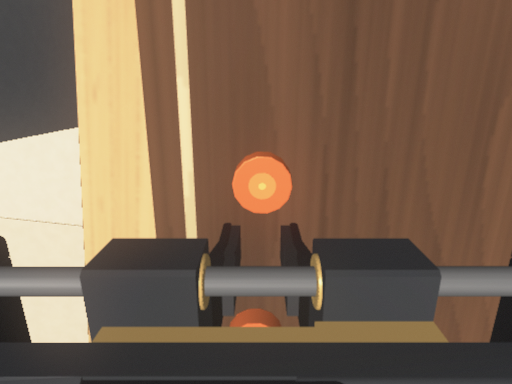

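Round B is at (262,185), centred. I sweep it straight in +y, which drifts it slightly toward the middle of the opening.

{"method": "send_rows", "body": {
  "plan": [
    [[0, 0.29, 0, 0, 0.5], [0, 0.29, 0, 0, 0.5], [0, 0.29, 0, 0, 0.5], [0, 0.29, 0, 0, 0.5], [0, 0.29, 0, 0, 0.5], [0, 0.29, 0, 0, 0.5], [0, 0.29, 0, 0, 0.5], [0, 0.29, 0, 0, 0.5], [0, 0.29, 0, 0, 0.5], [0, 0.29, 0, 0, 0.5], [0, 0.29, 0, 0, 0.5], [0, 0.29, 0, 0, 0.5], [0, 0.29, 0, 0, 0.5], [0, 0.29, 0, 0, 0.5], [0, 0.29, 0, 0, 0.5], [0, 0.29, 0, 0, 0.5], [0, 0.29, 0, 0, 0.5], [0, 0.29, 0, 0, 0.5], [0, 0.29, 0, 0, 0.5], [0, 0.29, 0, 0, 0.5]]
  ]
}}

```text
time_s: 16.2
position: [0.4549, 0.081, 0.1]
tcp_rot: [[-0.113, 0.994, -0.0], [0.994, 0.113, 0.0], [0.0, -0.0, -1.0]]
force: [-0.9, -0.1, -0.5]
opening: 0.251
```

{"method": "send_rows", "body": {
  "plan": [
    [[0, 0.1, 0, 0, 0.5], [0, 0, 0, 0, 0.5]]
  ]
}}

```text
time_s: 16.4
position: [0.4548, 0.0837, 0.1]
tcp_rot: [[-0.114, 0.994, -0.0], [0.994, 0.114, -0.0], [-0.0, -0.0, -1.0]]
force: [-0.6, 0.1, 0.4]
opening: 0.248
```

```bash
python3 look.py w7.png
```

```text
16.4 [0.4548 0.0837 0.1   ] 0.24830711837353284
opening [([0.4942, 0.115, 0.0783], 0.74)]
slice_1 [([0.512, 0.1119, 0.0126], 0.83), ([0.4477, 0.1002, 0.0128], 0.62)]
carrot_end []
```

View pics/w7.png

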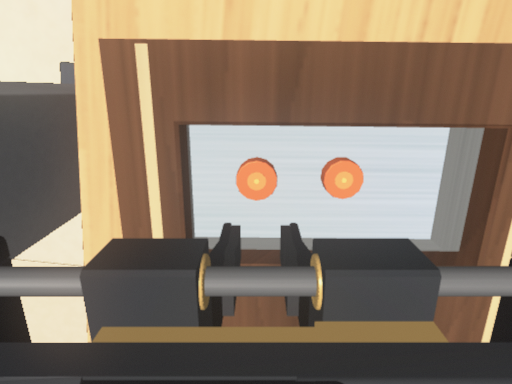

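Both rounds are in the tray, at (256,180) and (343,179). On to round C.

{"method": "send_rows", "body": {
  "plan": [
    [[0, 0, 0.75, 0, 0.5], [0, 0, 0.75, 0, 0.5], [0.27, -0.91, 0, 0, 0.5], [0.27, -0.91, 0, 0, 0.5], [0.27, -0.91, 0, 0, 0.5], [0.27, -0.91, 0, 0, 0.5], [0.27, -0.91, 0, 0, 0.5], [0.27, -0.91, 0, 0, 0.5], [0.27, -0.91, 0, 0, 0.5], [0.27, -0.91, 0, 0, 0.5], [0.27, -0.91, 0, 0, 0.5], [0.27, -0.91, 0, 0, 0.5], [0, 0, 0, 0, 0.5], [0, 0, -0.5, 0, 0.5], [0, 0, -0.5, 0, 0.5], [0, 0, -0.5, 0, 0.5], [0, 0, 0, 0, 0.5]]
  ]
}}

```text
time_s: 18.3
position: [0.5339, -0.1884, 0.0982]
tcp_rot: [[-0.113, 0.994, -0.005], [0.994, 0.113, 0.003], [0.004, -0.004, -1.0]]
force: [-0.3, -0.1, 0.2]
opening: 0.249
```

```bash
python3 look.py w8.png
```

```text
18.3 [ 0.5339 -0.1884  0.0982] 0.24934557886758768
opening []
slice_1 [([0.5344, -0.1542, 0.0856], 0.85), ([0.4598, -0.1543, 0.0903], 0.73), ([0.5078, -0.3036, 0.0079], 0.41)]
carrot_end []
[451.4196   5.3098] [440   0  26  15 255] [ 0.6006 -0.0658  0.089 ]
[138.1436 157.0887] [101 134  52  66 564] [ 0.4688 -0.1466  0.089 ]
[264.2333 157.1476] [236 151  58  24 210] [ 0.5293 -0.1397  0.089 ]
```

View pics/w8.png

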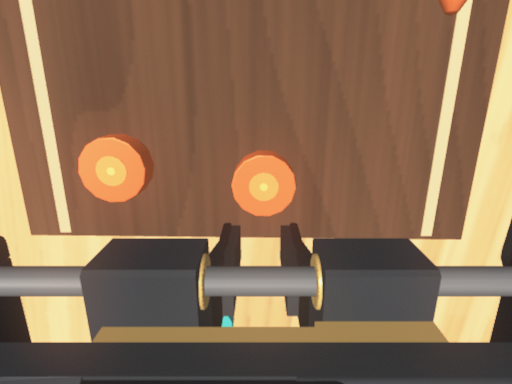

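Round C is centred at (263,185). I sweep it along the board.

{"method": "send_rows", "body": {
  "plan": [
    [[-0.04, 0.36, 0, 0, 0.5], [-0.04, 0.36, 0, 0, 0.5], [-0.04, 0.36, 0, 0, 0.5], [-0.04, 0.36, 0, 0, 0.5], [-0.04, 0.36, 0, 0, 0.5], [-0.04, 0.36, 0, 0, 0.5], [-0.04, 0.36, 0, 0, 0.5], [-0.04, 0.36, 0, 0, 0.5], [-0.04, 0.36, 0, 0, 0.5], [-0.04, 0.36, 0, 0, 0.5], [-0.04, 0.36, 0, 0, 0.5], [-0.04, 0.36, 0, 0, 0.5], [-0.04, 0.36, 0, 0, 0.5], [-0.04, 0.36, 0, 0, 0.5], [-0.04, 0.36, 0, 0, 0.5], [-0.04, 0.36, 0, 0, 0.5], [-0.04, 0.36, 0, 0, 0.5], [-0.04, 0.36, 0, 0, 0.5], [-0.04, 0.3, 0, 0, 0.5], [-0.03, 0.3, 0, 0, 0.5]]
  ]
}}

```text
time_s: 20.5
position: [0.5121, 0.0234, 0.1]
tcp_rot: [[-0.113, 0.994, -0.0], [0.994, 0.113, -0.0], [0.0, -0.0, -1.0]]
force: [0.7, -0.1, 0.2]
opening: 0.249
```

{"method": "send_rows", "body": {
  "plan": [
    [[-0.02, 0.24, 0, 0, 0.5], [-0.02, 0.24, 0, 0, 0.5], [-0.02, 0.24, 0, 0, 0.5], [-0.02, 0.24, 0, 0, 0.5], [-0.02, 0.24, 0, 0, 0.5], [-0.02, 0.24, 0, 0, 0.5], [-0.02, 0.24, 0, 0, 0.5], [-0.02, 0.24, 0, 0, 0.5], [0, 0, 0, 0, 0.5], [0, 0, 0, 0, 0.5]]
  ]
}}

```text
time_s: 21.5
position: [0.5074, 0.0804, 0.1]
tcp_rot: [[-0.113, 0.994, 0.0], [0.994, 0.113, -0.0], [-0.0, 0.0, -1.0]]
force: [0.8, -0.3, 1.3]
opening: 0.25
```

```bash
python3 look.py w9.png
```

```text
21.5 [0.5074 0.0804 0.1   ] 0.24973303925822565
opening [([0.4956, 0.1151, 0.0771], 0.75), ([0.4486, 0.1003, 0.0134], 0.59)]
slice_1 [([0.5115, 0.1087, 0.0117], 0.82), ([0.4484, 0.1028, 0.0155], 0.75), ([0.491, 0.0864, 0.0249], 0.6)]
carrot_end []
```

View pics/w9.png

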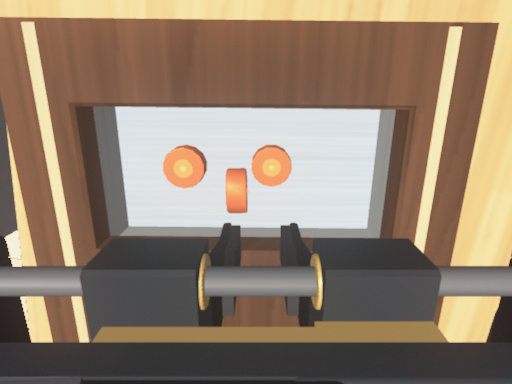

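Rounds A, B and C are all in the tray; C stands on its edge at (236,190). On to round D.

{"method": "send_rows", "body": {
  "plan": [
    [[0, 0, 0.75, 0, 0.5], [0, 0, 0.75, 0, 0.5], [-0.155, -0.9, 0, 0, 0.5], [-0.155, -0.9, 0, 0, 0.5], [-0.155, -0.9, 0, 0, 0.5], [-0.155, -0.9, 0, 0, 0.5], [-0.155, -0.9, 0, 0, 0.5], [-0.155, -0.9, 0, 0, 0.5], [-0.155, -0.9, 0, 0, 0.5], [-0.155, -0.9, 0, 0, 0.5], [-0.155, -0.9, 0, 0, 0.5], [-0.155, -0.9, 0, 0, 0.5], [0, 0, 0, 0, 0.5], [0, 0, -0.5, 0, 0.5], [0, 0, -0.5, 0, 0.5], [0, 0, -0.5, 0, 0.5], [0, 0, 0, 0, 0.5]]
  ]
}}

```text
time_s: 23.4
position: [0.4596, -0.1884, 0.0986]
tcp_rot: [[-0.113, 0.994, -0.004], [0.994, 0.113, 0.003], [0.003, -0.003, -1.0]]
force: [-0.2, -0.8, 0.0]
opening: 0.251
```

```bash
python3 look.py w10.png
```

```text
23.4 [ 0.4596 -0.1884  0.0986] 0.2514274189526771
opening []
slice_1 [([0.5073, -0.3039, 0.0105], 0.61), ([0.4561, -0.1528, 0.0876], 0.58)]
carrot_end []
[265.6934 193.8117] [ 232  151   66   67 1184] [ 0.4579 -0.1582  0.089 ]
```

View pics/w10.png

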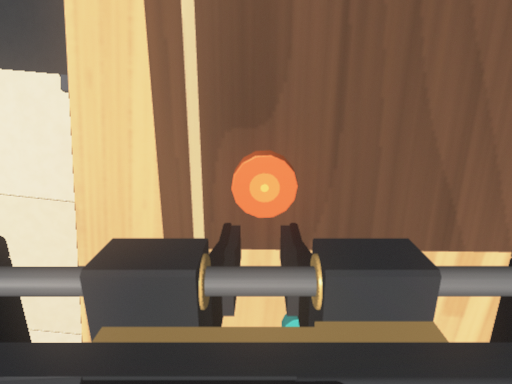

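{"method": "send_rows", "body": {
  "plan": [
    [[-0.02, 0.36, 0, 0, 0.5], [-0.02, 0.36, 0, 0, 0.5], [-0.02, 0.36, 0, 0, 0.5], [-0.02, 0.36, 0, 0, 0.5], [-0.02, 0.36, 0, 0, 0.5], [-0.02, 0.36, 0, 0, 0.5], [-0.02, 0.36, 0, 0, 0.5], [-0.02, 0.36, 0, 0, 0.5], [-0.02, 0.36, 0, 0, 0.5], [-0.02, 0.36, 0, 0, 0.5], [-0.02, 0.36, 0, 0, 0.5], [-0.02, 0.36, 0, 0, 0.5], [-0.02, 0.36, 0, 0, 0.5], [-0.02, 0.36, 0, 0, 0.5], [-0.02, 0.36, 0, 0, 0.5], [-0.02, 0.36, 0, 0, 0.5], [-0.02, 0.36, 0, 0, 0.5], [-0.02, 0.36, 0, 0, 0.5], [-0.02, 0.3, 0, 0, 0.5], [-0.02, 0.3, 0, 0, 0.5]]
  ]
}}

```text
time_s: 25.6
position: [0.4489, 0.0234, 0.1]
tcp_rot: [[-0.113, 0.994, -0.0], [0.994, 0.113, -0.0], [-0.0, -0.0, -1.0]]
force: [-0.1, -0.2, -0.3]
opening: 0.251
```

{"method": "send_rows", "body": {
  "plan": [
    [[0, 0.24, 0, 0, 0.5], [0, 0.24, 0, 0, 0.5], [0, 0.24, 0, 0, 0.5], [0, 0.24, 0, 0, 0.5], [0, 0.24, 0, 0, 0.5], [0, 0.24, 0, 0, 0.5], [0, 0.24, 0, 0, 0.5], [0, 0.24, 0, 0, 0.5], [0, 0, 0, 0, 0.5], [0, 0, 0, 0, 0.5]]
  ]
}}

```text
time_s: 26.6
position: [0.4489, 0.0804, 0.1]
tcp_rot: [[-0.113, 0.994, 0.0], [0.994, 0.113, -0.0], [-0.0, 0.0, -1.0]]
force: [-1.0, -0.1, 0.6]
opening: 0.25
```

```bash
python3 look.py w11.png
```

```text
26.6 [0.4489 0.0804 0.1   ] 0.24952126137083402
opening [([0.4941, 0.1117, 0.0754], 0.71)]
slice_1 [([0.4522, 0.1021, 0.0137], 0.97), ([0.5133, 0.1095, 0.0125], 0.81), ([0.4334, 0.0727, 0.0261], 0.64), ([0.4886, 0.0886, 0.0255], 0.64)]
carrot_end []
```

View pics/w11.png

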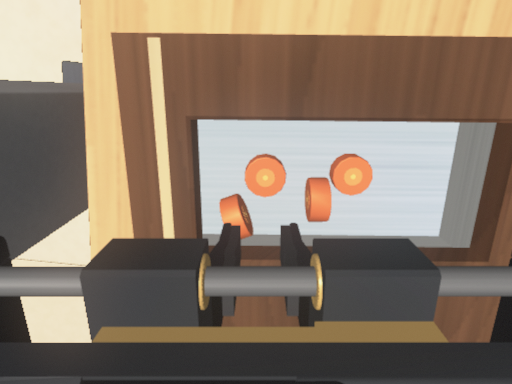

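All four rounds are in the tray. I'll lift clear and check the whole scene.

{"method": "send_rows", "body": {
  "plan": [
    [[0, 0, 0.7, 0, 0.5], [0, 0, 0.8, 0, 0.5], [0, 0, 0.8, 0, 0.5], [0, 0, 0.8, 0, 0.5], [0, 0, 0.8, 0, 0.5], [0, 0, 0.8, 0, 0.5], [0, -0.3, 0.3, 0, 0.5], [0, 0, 0, 0, 0.5], [0, 0, 0, 0, 0.5], [0, 0, 0, 0, 0.5]]
  ]
}}

```text
time_s: 27.8
position: [0.448, 0.0711, 0.2488]
tcp_rot: [[-0.112, 0.994, -0.003], [0.994, 0.112, 0.0], [0.001, -0.003, -1.0]]
force: [-0.6, 0.6, -0.1]
opening: 0.253
```

```bash
python3 look.py w12.png; python3 - <<'E'
from h import *
snap('scene','s3.png')
for t in('tray_front','carrot_end','mug','salt'): print(t,[(np.round(r['at'],4).tolist(),round(r['conf'],2)) for r in mark_of('scene',t)])
E
```

```text
27.8 [0.448  0.0711 0.2488] 0.2527729918130577
opening [([0.4945, 0.1106, 0.0786], 0.78)]
slice_1 [([0.448, 0.1028, 0.0127], 0.81), ([0.4898, 0.0881, 0.0242], 0.78), ([0.5109, 0.1109, 0.0103], 0.63), ([0.4369, 0.0734, 0.0259], 0.6)]
carrot_end []
[391.7903 234.5645] [382 232  26   6  62] [0.5876 0.0252 0.089 ]
tray_front [([0.4806, 0.1892, 0.0249], 0.63)]
carrot_end [([0.5456, -0.3929, 0.0003], 0.69), ([0.5971, -0.0113, 0.094], 0.53)]
mug [([0.5602, 0.393, 0.0023], 0.6)]
salt [([0.547, -0.3933, -0.0036], 0.73)]
```

View pics/w12.png

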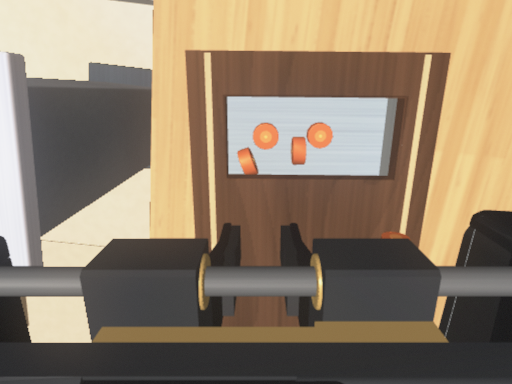

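View pics/s3.png

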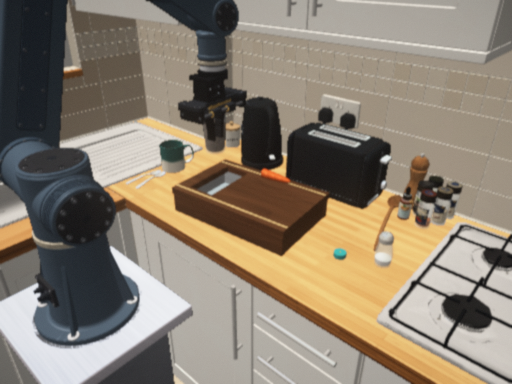

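The wrist view shows all four rounds inside the tray. The board is clear except for the carrot end, and the mug, salt and turquoise piece haven't moved.

```bash
python3 -c "
from rig import bot
print(bot.hand_in())"
```

```text
the job is handed in; nothing more can be done
None
```

The job is done and handed in at about 28 s. I pushed the tray home first, then swept the four rounds one at a time into the opening, holding the two fingertips slightly apart behind each one. Nothing was gripped or lifted.

**Tray:** it stopped hard at 12.9 N. Two later sightings put its front at y = 0.192 and y = 0.189, against about 0.188 for the end of the board, so it is home within the camera's 4 mm accuracy.

**Rounds:** the last wrist picture shows all four in the tray. Two lie flat and two stand or lean on edge, well below the board.

**Other things:** by the last scene picture, the carrot end, mug and salt shaker are where they started, within the detector's accuracy. The turquoise look-alike and the spoons look unmoved by eye.

**Disagreements:** in that last scene picture, the detector's top guess for the carrot end was actually the salt shaker. Its second guess matched the carrot's earlier position. The measured forces stayed within about 1.5 N except at the tray's stop, and no other check failed.

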